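Clamp a specimen tin with the cam lever of a sliding jaw

TASK

Clamp the specimen tin on the bed: slide the jaw up by its push plate until its pad pushes the tin home against the end stop and bears on it lightly, then flip the cam lever over so that it snaps past centre and lies down against its stop, leaving the tin firmly clamped. The tin is thin, so go by feel: no more than a light touch (about 3 to 5 N) from the jaw before the lever is closed, and never force the lever or the jaw; leave everything else on the table alone.

Things in the scene. Friction and masses are not known exactly. Their poses are not given: they have to be found in the camera images.
- bed: Clamping bed: dark steel plate 300 x 100 x 12 mm fixed flat on the table. Origin: centre of its underside. x runs along it from the sliding grey jaw to the end stop (away from the robot, within about 0.5 rad), y across, z up. Two steel rails (10 mm wide, 10 mm above the plate, inner faces 30 mm either side of the middle line) run from x = +40 to +125 mm and guide the tin.
- end_stop: Grey upright block at the far end of the bed, 80 mm wide, 45 mm high. Origin: on the bed's top surface (12 mm above the bed's origin), at the middle of the face that the tin is pressed against; axes parallel to the bed's. That face is at bed x = +125 mm and looks to bed -x.
- specimen: The tin to clamp: thin aluminium can filled level with hard black bitumen, 56 mm across, 45 mm high, about 0.25 kg, loose on the bed between the rails (2 mm play each side), 5 to 25 mm short of the end stop. Slides with about 1.5 N. Origin: centre of its underside, z up; 28 mm from the stop's face when home.
- jaw_push (a point): Centre of the rear face of the jaw's push plate: upright grey plate 44 mm wide, 10 mm thick, from 2 to 32 mm above the bed's top; the point is 18 mm above the bed's top, 65 mm behind the lever pivot. The face looks to bed -x; bed axes. The jaw slides along bed x only (up to 62 mm) with a steady drag of about 16 N and stays where left (it may give back 1 mm as the lever swings).
- jaw_nose (a point): Middle of the jaw's front face, 23 mm in front of the pivot, 22 mm above the bed's top. Here a screw with a black rubber pad (26 mm across) comes out; the pad's face is about 27 mm in front of this point with the lever open, but up to 9 mm more or less as the last user left the screw: unmeasured, found only by feel or sight. Pressed, the pad yields 1 mm per 3.5 N.
- pivot (a point): The axis of the cam lever on the jaw, on the bed's middle line, 43 mm above the bed's top surface; the axis lies along bed y; axes parallel to the bed's. It travels with the jaw.
- lever_end (a point): Free end of the steel cam lever, on its middle line, 90 mm from the pivot. The lever is a flat bar 12 mm thick and 15 mm wide, its last 34 mm widened to 24 mm (across the bed). Swing resistance up to about 7 N at 72 mm from the pivot.
- lever (a joint): Lever angle, rad. 0: open, leaning 0.35 from upright towards the end stop (found there). Grows as it swings up, over and back, away from the stop; upright at 0.35; at 1.92 level against its stop, pointing to bed -x, 5 mm above the push plate. Until dead centre, about 1.5, it springs back open if let go; beyond, it snaps on by itself and stays. Closing pushes the pad out 2.1 mm.
- spare_tin: Bystander: another filled tin of the same kind (56 mm across, 45 mm high), standing on the table beside the bed. Origin: centre of its underside.
- weight: Bystander: a brass weight 38 mm across, 56 mm high, beside the bed. Origin: centre of its underside.
- spatula: Bystander: a spatula 190 mm long lying on the table beside the bed. Origin: middle of its underside.
- wrench: Bystander: a wrench 150 mm long lying on the table. Origin: middle of its underside.
- jar: Bystander: a jar 54 mm across, 75 mm high, with black cap. Origin: centre of its underside.
- collar: Bystander: a steel ring 62 mm across, 22 mm high, lying flat. Origin: centre of its underside.

How it is judged:
By the outcome, as a careful person would: the job done as asked, in the order asked, and still so for the second after the job is handed in, with the robot touching nothing.
It also fails if it takes over 72 s, if anything falls off the work surface, if the arm or the gripper's body presses on something with over 40 N, if the wrist force passes 120 N, or if a joint passes its speed limit or range.

ROBOT

A 7-joint arm with a two-finger parallel gripper is mounted at the origin on the work surface. World frame = base frame: x ahead of the robot, y to its left, z up, the work surface at z = 0. Lengths are in m, angles in rad, forces in N, time in s.
With the tool pointing down it reaches from about 0.4 to 0.875 m from the base axis. Payload 19.3 kg.
Tool frame: the origin (TCP) lies at the very end of the fingers, on their centre line; the grasp point (between the pads) lies 19 mm behind it; z points along the fingers, y is the line along which they close (so a half turn about z gives the same grasp; the last joint's range is limited). The gripper opens to 85 mm and grips with 20 to 120 N. Pads are 22 mm wide; open, the fingers measure 114 mm over their backs; the gripper's body (76 mm by 85 mm) begins 54 mm behind the grasp point. The pads swing forward as they close: fully open they stand 13 mm farther back than shut.
Start: joints at [-1.324, 0.521, -0.036, 1.599, 0.021, 1.021, -0.113], TCP at [0.195, 0.594, 0.231] pointing down, gripper open.
Joint ranges: [-2.91, 2.91], [-0.3, 2.13], [-1.5, 1.42], [0.17, 2.43], [-1.26, 4.41], [0.16, 1.93], [-2.52, 2.52]. Speed limits (rad/s): [1.89, 1.89, 2.39, 2.39, 3.01, 3.01, 3.01].

INTERFACE

Orientations are given as [roll, pitch, yaw] about the fixed x, y, z axes, in that order (R = Rz(yaw) Ry(pitch) Rx(roll)).
In Python, from workcell import bot gives the robot as it stands.
- The arm moves only by the shell command python3 -m crank 'ROWS' [FORCE]. ROWS is a JSON object of lists of equal length, an entry for each row: "travel": the shift along the world's x, y, z in cm, a list of three; "turn": the turn, a rotation vector about the world's x, y, z in degrees, a list of three; "gripper": the closure, from 0 (fully open) to 1 (shut). A call has exactly 5 rows; each row is the pose to reach, as a shift and turn from the pose commanded when the call began; what a row does not reach only later rows make up. A row lasts 1/10 s, in which the tool goes at most 50 mm and 8.59 degrees, less where a joint would pass 70% of its speed; a pose out of reach is approached as far as the arm can. A call with a gripper value outside its range is refused whole. The fingers move at their own pace and stop on an object; FORCE is the grip in N (left out, the last holds). Time passes only in rows, so rows that repeat a pose let the fingers close, or fill a call up. It gives the time, the measured TCP pose, the force, the opening and the grip force at its end, in the units of the state.
- bot.observe(): the state, without advancing time (a new reading comes with each control period).
- bot.grab_frame(name): name is "scene" or "top" or "wrist"; returns a dict with "pixels" (480x640x3 uint8, red, green, blue), "fx", "fy", "cx", "cy" (pixels), "extrinsics" (4x4, takes a point from world to camera coordinates). Camera axes: x right, y down, z forward; pixel columns grow to the right and rows downward; lengths in m; the calibration is good to about 2 mm. A picture is of the moment at which its call begins. There is no depth.
- bot.job_done(): hands the job in; it is judged then, once.
The state is a dict: "clock": time; "qpos": joint angles; "qd": joint speeds; "joint_efforts": joint torques, N m; "position": TCP position; "tool_rot": TCP orientation; "force": force on the tool from outside, world axes, zero at the start; "moment": the same for the moment, N m; "grip_width": finger opening in m; "finger_force": force on a finger pad.
Only numpy, scipy, OpenCV 4.12 (cv2) and the standard library are available. Lean on these libraries where they do the work, as an engineer would, in place of code of your own. Each camera call takes 0.05 s, during which the arm holds its last target. There are 200 camera calls.

## Working session

There is one attempt and no reset: what is moved stays moved. The work goes in short steps, Python scripts to look and compute and a shell command to move; the robot and the scene stay as the last step left them, time stands still between calls to the robot, and variables do not carry over. Pictures are saved under pics/ and viewed, at most 10 in all, crops included, and the job is handed in when it is done.

```bash
ls; mkdir -p pics; python3 - <<'E'
from workcell import bot
import cv2,numpy as np
s=bot.observe();print({k:np.round(v,3).tolist() for k,v in s.items()})
for n in("scene","top"):
    f=bot.grab_frame(n);cv2.imwrite(f"pics/{n}0.png",f["pixels"][:,:,::-1]);np.savez(f"{n}0.npz",**f)
    print(n,f["fx"],f["cx"],f["cy"],np.round(f["extrinsics"],3).tolist())
E
```

```text
pics
{'clock': 0.0, 'qpos': [-1.324, 0.522, -0.036, 1.6, 0.021, 1.021, -0.113], 'qd': [0.0, 0.001, -0.0, -0.001, 0.001, -0.001, -0.0], 'joint_efforts': [-0.004, -92.708, 1.978, -36.995, 0.018, 0.008, 0.0], 'position': [0.195, 0.594, 0.231], 'tool_rot': [-3.14, 0.0, 2.825], 'force': [-0.924, -0.17, 0.414], 'moment': [-0.025, -0.0, 0.009], 'finger_force': 0.0, 'grip_width': 0.085}
scene 598.3963210498927 325.36656287881385 242.9950834319334 [[-0.065, 0.998, -0.009, 0.007], [0.559, 0.029, -0.828, -0.251], [-0.826, -0.058, -0.56, 1.637], [0.0, 0.0, 0.0, 1.0]]
top 567.6387813410959 329.1371129093968 239.1341159221862 [[0.015, -1.0, 0.004, 0.011], [-0.986, -0.016, -0.165, 0.627], [0.165, -0.001, -0.986, 0.969], [0.0, 0.0, 0.0, 1.0]]
```

View pics/top0.png

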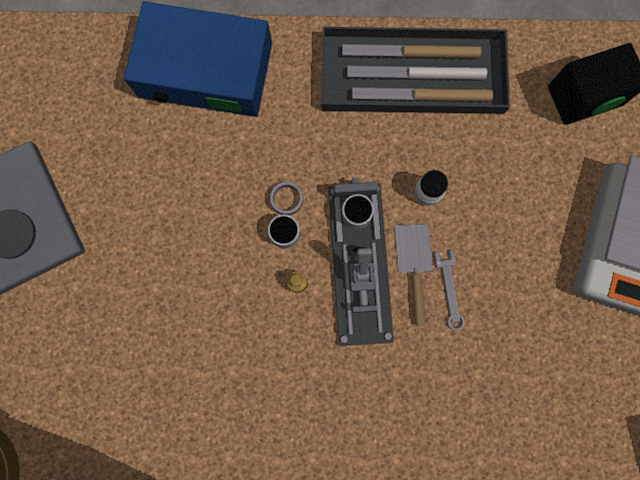

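View pics/scene0.png

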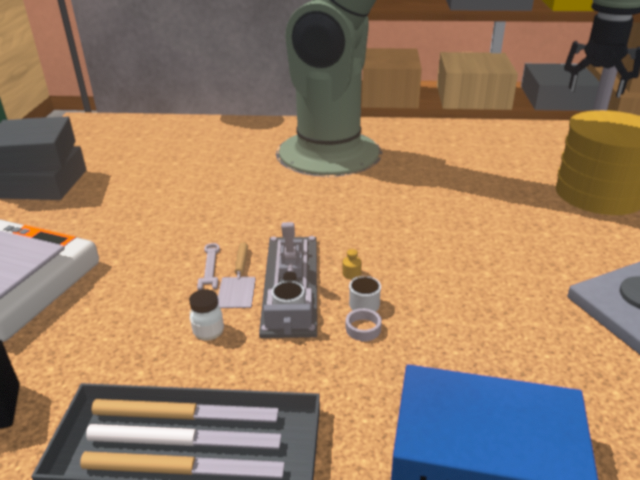

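The top view shows the bed spanning about (331–392, 183–343), with the tin at (358,210), the jaw around (362,270) and the near edge at y≈341. The scene view shows the same bed with the lever near (288,230). I'll enlarge the bed area to get its corners.

```bash
cat > h.py <<'E'
import numpy as np,cv2
def ray(f,uv,z):
    E=f["extrinsics"];R=E[:3,:3];t=E[:3,3];c=-R.T@t
    d=R.T@np.array([(uv[0]-f["cx"])/f["fx"],(uv[1]-f["cy"])/f["fy"],1]);return c+d*(z-c[2])/d[2]
def proj(f,p):
    q=f["extrinsics"][:3,:3]@np.array(p)+f["extrinsics"][:3,3];return np.array([f["cx"]+f["fx"]*q[0]/q[2],f["cy"]+f["fy"]*q[1]/q[2]])
E
python3 - <<'E'
from h import *
f=np.load("top0.npz")
im=f["pixels"][:,:,::-1]
hsv=cv2.cvtColor(im,cv2.COLOR_BGR2HSV)
m=((hsv[...,1]<90)).astype(np.uint8)
m[:, :320]=0;m[:,396:]=0;m[:170]=0;m[350:]=0
m=cv2.morphologyEx(m,cv2.MORPH_OPEN,np.ones((5,5)))
c=max(cv2.findContours(m,0,2)[0],key=cv2.contourArea)
print(cv2.minAreaRect(c),cv2.boxPoints(cv2.minAreaRect(c)))
crop=im[175:350,310:410]
o=cv2.resize(crop,None,fx=3.4,fy=3.4,interpolation=cv2.INTER_CUBIC)
g=np.load("scene0.npz")["pixels"][215:345,240:340,::-1]
o2=cv2.resize(g,None,fx=4.4,fy=4.4,interpolation=cv2.INTER_CUBIC)
H=max(o.shape[0],o2.shape[0]);pad=lambda a:cv2.copyMakeBorder(a,0,H-a.shape[0],0,0,0)
cv2.imwrite("pics/crop1.png",np.hstack([pad(o),pad(o2)]))
for uv in [(338.5,344),(392.5,339)]:print(ray(f,uv,.012))
E
```

```text
((360.025390625, 260.8553466796875), (166.43310546875, 54.93147659301758), 85.91438293457031) [[326.70053 179.80713]
 [381.4924  175.89343]
 [393.35025 341.90356]
 [338.55838 345.81726]]
[0.44130668 0.00135647 0.012     ]
[ 0.4517573  -0.09669208  0.012     ]
```

View pics/crop1.png

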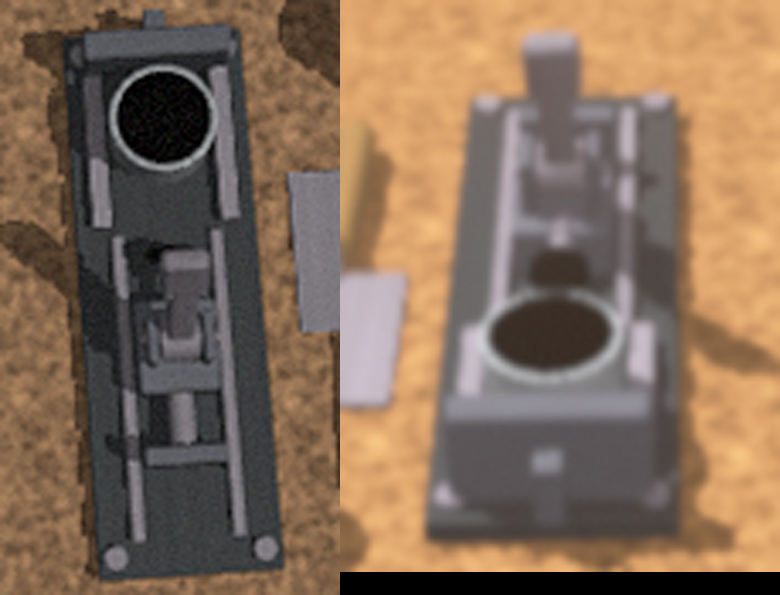

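The crop shows, in source pixels: bed corners (339.4,345.6), (393.2,342.1), (329.1,187.4) and (380.6,183.8); tin rim centre (357.9,209.7); push plate rear top edge from (354.1,312) to (377.4,310.5). The lever leans towards the stop, with its end at about (364.5,249).

```bash
cat > geo.py <<'E'
from h import *
f=np.load("top0.npz")
C=[ray(f,u,.012)[:2] for u in [(339.4,345.6),(393.2,342.1),(329.1,187.4),(380.6,183.8)]]
ctr=np.mean(C,0);ax=(C[2]+C[3]-C[0]-C[1]);yaw=np.arctan2(ax[1],ax[0])
ex=np.array([np.cos(yaw),np.sin(yaw)]);ey=np.array([-ex[1],ex[0]])
def bed(p):d=np.array(p)[:2]-ctr;return np.array([d@ex,d@ey])*1000
def wor(x,y):return ctr+(ex*x+ey*y)/1000
E
python3 - <<'E'
from geo import *
print("len",np.linalg.norm(ax)/2,[np.linalg.norm(C[i]-C[j]) for i,j in((0,1),(2,3))],"yaw",yaw,"ctr",ctr)
print("corners",[bed(c).round(1) for c in C])
print("tin",bed(ray(f,(357.9,209.7),.057)))
for u in[(354.1,312),(377.4,310.5)]:print("plate rear top",bed(ray(f,u,.044)))
for u in[(357.6,256),(372,254.5)]: print("leverend",bed(ray(f,u,.055+.09*np.cos(.35))))
# end stop top
for u in[(335,191),(377,190)]: print("stop face top(far from us?)",bed(ray(f,u,.057)))
g=np.load("scene0.npz")
print("check scene: lever end proj, tin proj")
j=np.mean([bed(ray(f,u,.044)) for u in[(354.1,312),(377.4,310.5)]],0)
px=j[0]+65
for n,x,z in(("plate",j[0],.03),("pivot",px,.055),("lever",px+90*np.sin(.35),.055+.09*np.cos(.35))):
    P=[*wor(x,0),z];print(n,P,"top",(proj(f,P)-[310,175])*3.4,"scene",(proj(g,P)-[240,215])*4.4+[340,0])
print([ (proj(g,[*c,.012])-[240,215])*4.4+[340,0] for c in C])
E
```

```text
len 0.29646996752283117 [np.float64(0.09794244731832363), np.float64(0.09823604281176876)] yaw 0.07814373187349773 ctr [ 0.59013678 -0.03755796]
corners [array([-148.3,   49. ]), array([-148.2,  -49. ]), array([147.7,  49.1]), array([148.7, -49.1])]
tin [91.35006353  0.70730543]
plate rear top [-90.73727693  19.72789491]
plate rear top [-90.68539971 -21.78057258]
leverend [-3.80047131 12.44098564]
leverend [ -2.79369839 -11.2512237 ]
stop face top(far from us?) [128.56903305  39.76052071]
stop face top(far from us?) [125.73206184 -36.54278643]
check scene: lever end proj, tin proj
plate [np.float64(0.4997022655484226), np.float64(-0.04463927302380062), 0.03] top [185.84070497 464.42609188] scene [562.77738828 128.53958689]
pivot [np.float64(0.5645039071259349), np.float64(-0.03956509832641012), 0.055] top [179.9110938  337.42956069] scene [555.2064047  165.05308546]
lever [np.float64(0.595270532871779), np.float64(-0.037155973648651634), np.float64(0.1395435441562641)] top [186.27840561 255.43226343] scene [543.48537367  37.95055491]
[array([670.21282304,  90.79579851]), array([466.65276825,  93.88351257]), array([669.91255586, 509.99058753]), array([416.56143805, 515.70101149])]
```

```bash
python3 -m crank '{"travel":[[3,-4,0],[6,-8,0],[9,-12,0],[12,-16,0],[15,-20,0]],"turn":[[0,0,2],[0,0,4],[0,0,7],[0,0,9],[0,0,11.3]],"gripper":[1,1,1,1,1]}' 40
python3 - <<'E'
from geo import *
for x in(-125,-117):print(wor(x,-1))
print(np.degrees(yaw))
E
```

```text
clock: 0.6
position: [0.3455, 0.392, 0.2312]
tool_rot: [-3.141, -0.0, 3.024]
force: [2.0, 1.4, -0.5]
grip_width: 0.0124
finger_force: 0.0
[ 0.46559631 -0.04831294]
[ 0.47357189 -0.04768843]
4.477306031753349
```

```bash
python3 -m crank '{"travel":[[2,-4.4,0],[4,-8.8,0],[6,-13.2,0],[8,-17.6,0],[9,-22,0]],"turn":[[0,0,2],[0,0,4],[0,0,7],[0,0,9],[0,0,11.3]],"gripper":[1,1,1,1,1]}'
python3 -m crank '{"travel":[[1,-4.4,0],[2,-8.8,0],[3,-13.2,0],[3.2,-17.6,0],[3.2,-22,0]],"turn":[[0,0,0],[0,0,0],[0,0,0],[0,0,0],[0,0,0]],"gripper":[1,1,1,1,1]}'
python3 -m crank '{"travel":[[0,0,-3],[0,0,-6],[0,0,-9],[0,0,-9],[0,0,-9]],"turn":[[0,0,0],[0,0,0],[0,0,0],[0,0,0],[0,0,0]],"gripper":[1,1,1,1,1]}'
python3 - <<'E'
from workcell import bot
import cv2,numpy as np
s=bot.observe();print({k:np.round(v,4).tolist() for k,v in s.items()})
for n in("top","wrist"):
    f=bot.grab_frame(n);np.savez(f"{n}1.npz",**f)
    cv2.imwrite(f"pics/{n}1.png",f["pixels"][:,:,::-1])
E
```

```text
clock: 1.1
position: [0.4357, 0.1718, 0.2312]
tool_rot: [-3.142, 0.0, -3.063]
force: [1.0, -0.1, -0.0]
grip_width: 0.0001
finger_force: 0.0
clock: 1.6
position: [0.4666, -0.0479, 0.2312]
tool_rot: [-3.142, -0.0, -3.064]
force: [0.1, 0.5, 0.6]
grip_width: -0.0
finger_force: 0.0
clock: 2.1
position: [0.4667, -0.0462, 0.1417]
tool_rot: [-3.142, -0.001, -3.064]
force: [0.1, -0.3, 1.0]
grip_width: 0.0
finger_force: 0.0
{'clock': 2.1, 'qpos': [-0.1073, 0.4152, 0.1012, 2.0875, -0.0678, 0.6428, 1.688], 'qd': [-0.0039, -0.0281, 0.0046, -0.0146, 0.0013, 0.0041, -0.0016], 'joint_efforts': [0.1776, -66.1846, 3.4356, -24.3168, -0.0461, -0.3574, 0.0459], 'position': [0.4667, -0.0462, 0.1417], 'tool_rot': [-3.1416, -0.001, -3.064], 'force': [0.0763, -0.2916, 1.015], 'moment': [-0.0132, 0.0208, -0.0518], 'finger_force': 0.0, 'grip_width': 0.0}
```

View pics/wrist1.png

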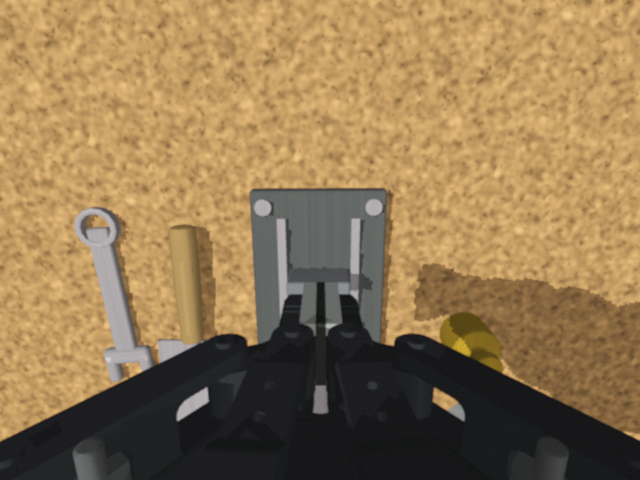

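The wrist view, taken from the stop side, shows the bed's near end with corners (252,190) and (385,190), the guide rails, and the push plate's top edge at about (318,268–280). The fingers are centred on it at u≈320.

```bash
python3 - <<'E'
from geo import *
w=np.load("wrist1.npz")
for u in[(290,268),(350,268),(288,281)]:print("plate",bed(ray(w,u,.044)))
for u in[(252,190),(385,190)]:print("corner",bed(ray(w,u,.012)))
for u in[(277,219),(361,219)]:print("rail",bed(ray(w,u,.022)))
print("tip",bed([.4667,-.0462]),proj(w,[.4667,-.0462,.1417]))
E
```

```text
plate [-101.31839408  -20.56528947]
plate [-101.32908162   19.93303542]
plate [-91.89650588 -22.12647212]
corner [-149.27468698  -49.42353562]
corner [-149.30832495   46.59047976]
rail [-130.1312206   -30.86646997]
rail [-130.1502715    28.78917695]
tip [-123.73472886    1.02033216] [323.18186806 299.78607416]
```

```bash
python3 -m crank '{"travel":[[0,0,-4],[0,0,-8],[0,0,-12],[0,0,-12],[0,0,-12]],"turn":[[0,0,0],[0,0,0],[0,0,0],[0,0,0],[0,0,0]],"gripper":[1,1,1,1,1]}'
python3 -m crank '{"travel":[[0.4,0.03,0],[0.8,0.06,0],[1.2,0.09,0],[1.6,0.12,0],[1.6,0.12,0]],"turn":[[0,0,0],[0,0,0],[0,0,0],[0,0,0],[0,0,0]],"gripper":[1,1,1,1,1]}'
python3 -m crank '{"travel":[[0.2,0.02,0],[0.4,0.03,0],[0.6,0.05,0],[0.8,0.06,0],[1,0.08,0]],"turn":[[0,0,0],[0,0,0],[0,0,0],[0,0,0],[0,0,0]],"gripper":[1,1,1,1,1]}'
```

```text
clock: 2.7
position: [0.4672, -0.0462, 0.0226]
tool_rot: [-3.141, 0.0, -3.064]
force: [0.7, -0.1, 1.5]
grip_width: 0.0001
finger_force: 0.0
clock: 3.2
position: [0.4835, -0.0448, 0.0217]
tool_rot: [-3.142, 0.001, -3.064]
force: [-1.0, -0.5, 0.3]
grip_width: -0.0001
finger_force: 0.0
clock: 3.7
position: [0.4898, -0.0444, 0.0209]
tool_rot: [3.141, -0.006, -3.064]
force: [-15.8, -1.7, 13.2]
grip_width: 0.0001
finger_force: 8.2
```

```bash
python3 -m crank '{"travel":[[0.2,0.02,0.05],[0.4,0.03,0.1],[0.6,0.05,0.1],[0.8,0.06,0.1],[1,0.08,0.1]],"turn":[[0,0,0],[0,0,0],[0,0,0],[0,0,0],[0,0,0]],"gripper":[1,1,1,1,1]}'
python3 -m crank '{"travel":[[0.2,0.02,0],[0.4,0.03,0],[0.6,0.05,0],[0.6,0.05,0],[0.6,0.05,0]],"turn":[[0,0,0],[0,0,0],[0,0,0],[0,0,0],[0,0,0]],"gripper":[1,1,1,1,1]}'
python3 - <<'E'
from workcell import bot
import cv2,numpy as np
s=bot.observe();print(s["force"],s["position"],s["clock"])
f=bot.grab_frame("top");np.savez("top2.npz",**f)
im=cv2.resize(f["pixels"][175:350,310:410,::-1],None,fx=3.4,fy=3.4,interpolation=cv2.INTER_CUBIC)
f=bot.grab_frame("scene");np.savez("scene2.npz",**f)
o2=cv2.resize(f["pixels"][215:345,240:340,::-1],None,fx=4.4,fy=4.4,interpolation=cv2.INTER_CUBIC)
H=595;pad=lambda a:cv2.copyMakeBorder(a,0,H-a.shape[0],0,0,0)
cv2.imwrite("pics/crop2.png",np.hstack([pad(im),pad(o2)]))
E
```

```text
clock: 4.2
position: [0.4987, -0.0436, 0.0211]
tool_rot: [3.141, -0.008, -3.064]
force: [-16.2, -2.3, -2.7]
grip_width: 0.0004
finger_force: 8.1
clock: 4.7
position: [0.5051, -0.0431, 0.0211]
tool_rot: [3.141, -0.007, -3.064]
force: [-14.3, -1.2, -5.6]
grip_width: -0.0003
finger_force: 6.8
[-14.3354677   -1.1846412   -5.57531969] [ 0.50514922 -0.04309141  0.02112801] 4.7
```

View pics/crop2.png

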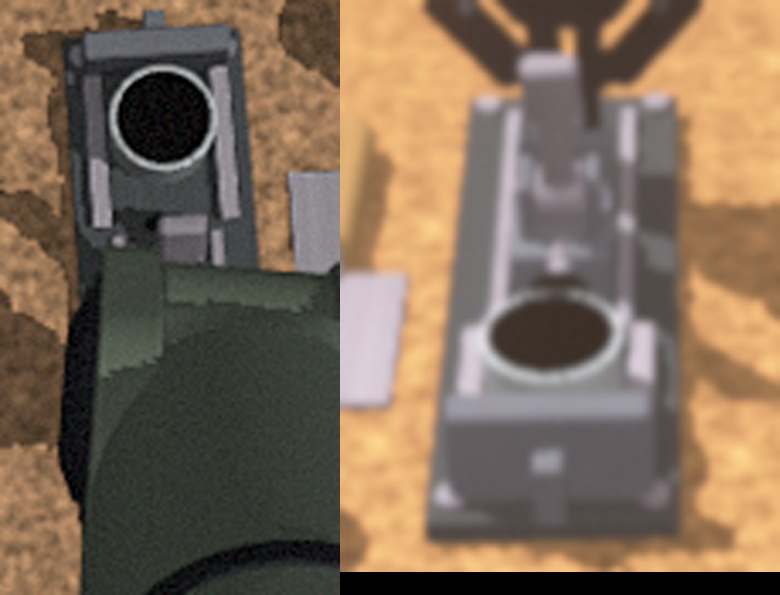

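The jaw has moved about 16 mm. The pad is still clear of the tin, and the tin hasn't moved: its rim centre is still at crop (163,118). Steady drag reads about 14–16 N.

```bash
python3 -m crank '{"travel":[[0.2,0.02,0],[0.4,0.03,0],[0.6,0.05,0],[0.8,0.06,0],[1,0.08,0]],"turn":[[0,0,0],[0,0,0],[0,0,0],[0,0,0],[0,0,0]],"gripper":[1,1,1,1,1]}'
for i in 1 2 3; do python3 -m crank '{"travel":[[0.06,0.005,0],[0.12,0.01,0],[0.18,0.015,0],[0.24,0.02,0],[0.3,0.02,0]],"turn":[[0,0,0],[0,0,0],[0,0,0],[0,0,0],[0,0,0]],"gripper":[1,1,1,1,1]}'|grep -E "pos|^force"; done
```

```text
clock: 5.3
position: [0.5148, -0.0423, 0.0211]
tool_rot: [3.141, -0.008, -3.064]
force: [-15.8, -0.7, -1.2]
grip_width: 0.0003
finger_force: 8.1
position: [0.5178, -0.0421, 0.0211]
force: [-16.2, -0.2, -2.4]
position: [0.5208, -0.0418, 0.0211]
force: [-16.8, -0.1, -1.7]
position: [0.5238, -0.0416, 0.0211]
force: [-16.6, 0.6, -1.7]
```

```bash
for i in 1 2 3; do python3 -m crank '{"travel":[[0.04,0.003,0],[0.08,0.006,0],[0.12,0.01,0],[0.16,0.013,0],[0.2,0.016,0]],"turn":[[0,0,0],[0,0,0],[0,0,0],[0,0,0],[0,0,0]],"gripper":[1,1,1,1,1]}'|grep -E "pos|^force"; done
python3 - <<'E'
from workcell import bot
import cv2,numpy as np
f0=np.load("scene0.npz")["pixels"];f=bot.grab_frame("scene");np.savez("scene3.npz",**f)
t=bot.grab_frame("top");t0=np.load("top0.npz")["pixels"]
# rim centroid: black bitumen blob
def c(im,x0,x1,y0,y1):
    g=cv2.cvtColor(im,cv2.COLOR_RGB2GRAY)[y0:y1,x0:x1];m=(g<50).astype(np.uint8)
    n,l,s,cc=cv2.connectedComponentsWithStats(m);i=1+np.argmax(s[1:,4]);return s[i],cc[i]+[x0,y0]
print(c(t0,338,378,194,226));print(c(t["pixels"],338,378,194,226))
cv2.imwrite("pics/crop3.png",cv2.resize(f["pixels"][230:335,250:330,::-1],None,fx=5.5,fy=5.5,interpolation=cv2.INTER_CUBIC))
E
```

```text
position: [0.5258, -0.0414, 0.0211]
force: [-16.2, 0.0, -0.7]
position: [0.5276, -0.0413, 0.0211]
force: [-17.5, 1.0, 0.0]
position: [0.5296, -0.0411, 0.0211]
force: [-18.2, -0.7, 1.2]
(array([  7,   2,  27,  27, 565], dtype=int32), array([357.65486726, 208.96460177]))
(array([  6,   1,  28,  27, 562], dtype=int32), array([357.49822064, 207.71708185]))
```

View pics/crop3.png

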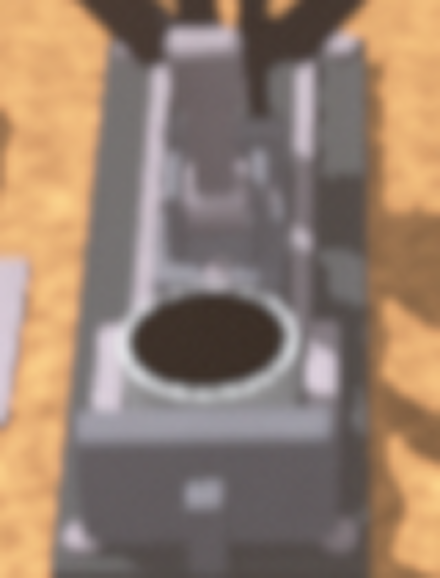

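The tin has moved about 1.25 px (2 mm) towards the stop, to (357.5,207.7), and the force has risen to about 18 N. So the pad is pushing the tin, and I'll continue in 1 mm steps.

```bash
for i in 1 2 3; do python3 -m crank '{"travel":[[0.02,0.002,0],[0.04,0.003,0],[0.06,0.005,0],[0.08,0.006,0],[0.1,0.008,0]],"turn":[[0,0,0],[0,0,0],[0,0,0],[0,0,0],[0,0,0]],"gripper":[1,1,1,1,1]}'|grep -E "pos|^force"; done
```

```text
position: [0.5306, -0.041, 0.021]
force: [-17.8, 0.7, 1.2]
position: [0.5316, -0.0409, 0.0211]
force: [-17.6, 0.3, 0.3]
position: [0.5326, -0.0409, 0.0211]
force: [-17.2, -0.2, 0.2]
```

```bash
python3 -m crank '{"travel":[[0.02,0.002,0],[0.04,0.003,0],[0.06,0.005,0],[0.06,0.005,0],[0.06,0.005,0]],"turn":[[0,0,0],[0,0,0],[0,0,0],[0,0,0],[0,0,0]],"gripper":[1,1,1,1,1]}'|grep -E "pos|^force"
python3 -m crank '{"travel":[[0.02,0.002,0],[0.04,0.003,0],[0.06,0.005,0],[0.06,0.005,0],[0.06,0.005,0]],"turn":[[0,0,0],[0,0,0],[0,0,0],[0,0,0],[0,0,0]],"gripper":[1,1,1,1,1]}'|grep -E "pos|^force"
python3 - <<'E'
from workcell import bot
import cv2,numpy as np
t=bot.grab_frame("top")
g=cv2.cvtColor(t["pixels"],cv2.COLOR_RGB2GRAY)[194:226,338:378];m=(g<50).astype(np.uint8)
n,l,s,cc=cv2.connectedComponentsWithStats(m);i=1+np.argmax(s[1:,4]);print(s[i],cc[i]+[338,194])
E
```

```text
position: [0.5333, -0.0408, 0.0211]
force: [-16.9, 0.4, 0.1]
position: [0.5338, -0.0408, 0.0211]
force: [-18.5, 0.1, 0.7]
[  6   0  27  25 550] [357.33818182 205.76363636]
```

```bash
for i in 1 2 3; do python3 -m crank '{"travel":[[0.02,0.002,0],[0.04,0.003,0],[0.04,0.003,0],[0.04,0.003,0],[0.04,0.003,0]],"turn":[[0,0,0],[0,0,0],[0,0,0],[0,0,0],[0,0,0]],"gripper":[1,1,1,1,1]}'|grep -E "^force"; python3 -c "
from workcell import bot
print(bot.observe()['position'][0])"; done
```

```text
force: [-18.1, 0.3, 2.3]
0.5340342081219501
force: [-18.6, 0.9, 2.6]
0.5342980123894444
force: [-20.5, 0.1, 3.0]
0.5345889790292173
```

```bash
for i in 1 2 3; do python3 -m crank '{"travel":[[0,0,0],[0,0,0],[0,0,0],[0,0,0],[0,0,0]],"turn":[[0,0,0],[0,0,0],[0,0,0],[0,0,0],[0,0,0]],"gripper":[1,1,1,1,1]}'|grep -E "^force|pos"; done
```

```text
position: [0.5346, -0.0407, 0.0211]
force: [-19.9, -1.2, 3.2]
position: [0.5346, -0.0407, 0.0211]
force: [-19.9, -0.6, 3.6]
position: [0.5345, -0.0407, 0.021]
force: [-21.0, -0.4, 2.2]
```

Four held readings average 20.3 N against a drag of about 16.3 N, which leaves about 4 N on the pad. I'll back off now.

```bash
python3 -m crank '{"travel":[[-1,-0.08,0],[-3,-0.2,0],[-4,-0.3,2],[-4,-0.3,7],[-4,-0.3,12]],"turn":[[0,0,0],[0,0,0],[0,0,0],[0,0,0],[0,0,0]],"gripper":[1,1,1,1,1]}'
python3 -m crank '{"travel":[[0,0,4],[0,0,7],[0,0,7],[0,0,7],[0,0,7]],"turn":[[0,0,0],[0,0,0],[0,0,0],[0,0,0],[0,0,0]],"gripper":[1,1,1,1,1]}'
python3 - <<'E'
from workcell import bot
from geo import *
w={}
for n in("scene","wrist","top"): w[n]=bot.grab_frame(n);np.savez(n+"4.npz",**w[n])
a=cv2.resize(w["scene"]["pixels"][225:345,245:335,::-1],None,fx=4.4,fy=4.4,interpolation=cv2.INTER_CUBIC)
b=cv2.resize(w["top"]["pixels"][175:350,310:410,::-1],None,fx=3.4,fy=3.4,interpolation=cv2.INTER_CUBIC)
H=595;pad=lambda a:cv2.copyMakeBorder(a,0,H-a.shape[0],0,0,0)
cv2.imwrite("pics/crop4.png",np.hstack([pad(b),pad(a)]))
bx=bed([.5346,-.0407])+[11,0];print("plate",bx);px=bx[0]+65
for x,z in((px,.055),(px+90*np.sin(.35),.055+.09*np.cos(.35))):
    P=[*wor(x,0),z];print(P,"top",(proj(w["top"],P)-[310,175])*3.4,"scene",(proj(w["scene"],P)-[245,225])*4.4+[340,0])
E
```

```text
clock: 14.45
position: [0.4982, -0.0436, 0.1434]
tool_rot: [3.142, -0.002, -3.064]
force: [0.7, -0.1, 0.3]
grip_width: 0.0002
finger_force: 0.0
clock: 14.95
position: [0.4986, -0.0435, 0.2114]
tool_rot: [3.142, -0.001, -3.064]
force: [-0.6, 0.4, -1.1]
grip_width: 0.0004
finger_force: 0.0
plate [-44.61258387   1.20298704]
[np.float64(0.61046198348117), np.float64(-0.03596643473540318), 0.055] top [173.56617157 250.30817003] scene [529.1293054  184.10637153]
[np.float64(0.6412286092270141), np.float64(-0.03355731005764469), np.float64(0.1395435441562641)] top [179.35190906 161.69708551] scene [516.68540933  56.75572147]
```

View pics/crop4.png

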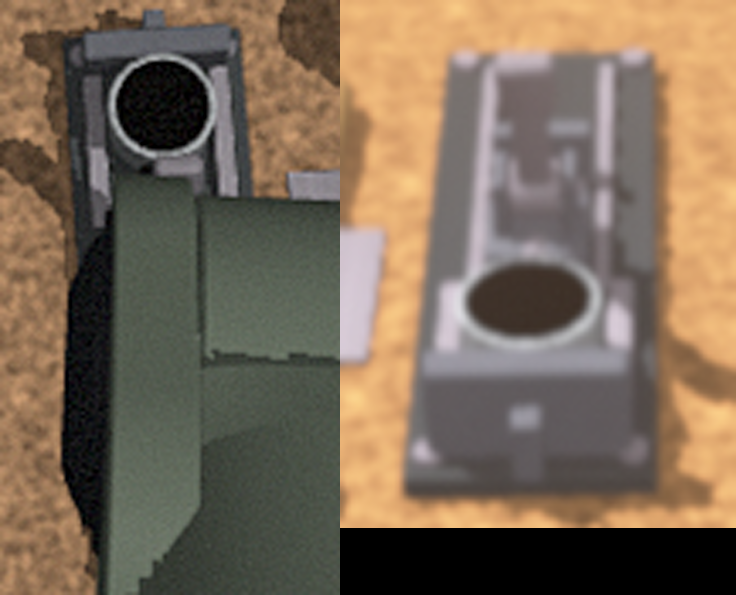

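The tin is home against the stop, with its rim centre at crop (163,105). The lever end is at (180,165), which matches the prediction of (179,162), so the pivot estimate holds. Next I'll go over the top and come down on the stop side of the lever.

```bash
python3 -m crank '{"travel":[[4,0.3,0],[8.5,0.6,0],[13,0.9,0],[17.2,1.2,0],[17.2,1.2,0]],"turn":[[0,0,0],[0,0,0],[0,0,0],[0,0,0],[0,0,0]],"gripper":[1,1,1,1,1]}'
python3 -m crank '{"travel":[[0,0,-3],[0,0,-6],[0,0,-9],[0,0,-9],[0,0,-9]],"turn":[[0,0,0],[0,0,0],[0,0,0],[0,0,0],[0,0,0]],"gripper":[1,1,1,1,1]}'
python3 -m crank '{"travel":[[-0.3,-0.02,0],[-0.6,-0.05,0],[-0.9,-0.07,0],[-1.2,-0.09,0],[-1.5,-0.12,0]],"turn":[[0,0,0],[0,0,0],[0,0,0],[0,0,0],[0,0,0]],"gripper":[1,1,1,1,1]}'
```

```text
clock: 15.6
position: [0.6743, -0.0305, 0.2099]
tool_rot: [3.142, -0.001, -3.063]
force: [-1.2, -0.7, -0.9]
grip_width: 0.0004
finger_force: 0.0
clock: 16.1
position: [0.6709, -0.0317, 0.1224]
tool_rot: [-3.141, -0.001, -3.064]
force: [0.2, -0.7, 0.7]
grip_width: -0.0003
finger_force: 0.0
clock: 16.6
position: [0.656, -0.0327, 0.1227]
tool_rot: [-3.142, 0.001, -3.064]
force: [1.8, 0.4, 1.2]
grip_width: -0.0
finger_force: 0.9
```

```bash
python3 -m crank '{"travel":[[-0.6,-0.05,0.1],[-1.2,-0.09,0.2],[-1.8,-0.14,0.3],[-2.4,-0.19,0.3],[-2.9,-0.23,0.3]],"turn":[[0,0,0],[0,0,0],[0,0,0],[0,0,0],[0,0,0]],"gripper":[1,1,1,1,1]}'
python3 -m crank '{"travel":[[-0.6,-0.05,0],[-1.2,-0.09,-0.05],[-1.8,-0.14,-0.1],[-2.4,-0.19,-0.2],[-2.9,-0.23,-0.4]],"turn":[[0,0,0],[0,0,0],[0,0,0],[0,0,0],[0,0,0]],"gripper":[1,1,1,1,1]}'
python3 - <<'E'
from workcell import bot
import cv2,numpy as np
a=bot.grab_frame("scene")["pixels"][170:330,215:355,::-1];b=bot.grab_frame("wrist")["pixels"][:,:,::-1]
a=cv2.resize(a,None,fx=3,fy=3);b=cv2.resize(b[200:480,200:440],None,fx=1.5,fy=1.5)
b=cv2.copyMakeBorder(b,0,480-b.shape[0],0,0,0);cv2.imwrite("pics/crop5.png",np.hstack([a,b]))
E
```

```text
clock: 17.1
position: [0.6269, -0.0351, 0.1256]
tool_rot: [-3.141, 0.001, -3.064]
force: [5.8, -0.3, 3.8]
grip_width: 0.0
finger_force: 2.7
clock: 17.6
position: [0.5983, -0.0374, 0.1217]
tool_rot: [-3.141, 0.001, -3.064]
force: [5.0, -0.5, 8.9]
grip_width: 0.0001
finger_force: 3.8
```

View pics/crop5.png

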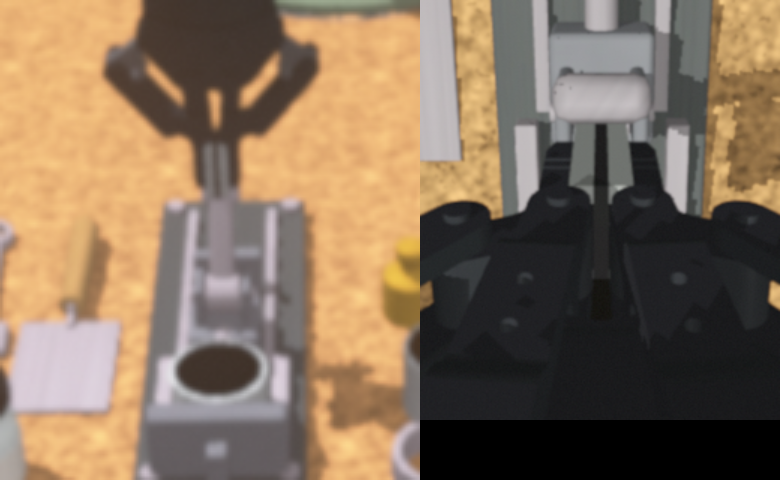

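The scene view shows the finger carrying the lever back past upright. In the wrist view the lever end is seen at (600,97), beyond the fingertips. I'll follow the arc down.

```bash
python3 -m crank '{"travel":[[-0.6,-0.05,-0.15],[-1.1,-0.09,-0.4],[-1.6,-0.13,-0.7],[-2.1,-0.17,-1.0],[-2.5,-0.2,-1.3]],"turn":[[0,0,0],[0,0,0],[0,0,0],[0,0,0],[0,0,0]],"gripper":[1,1,1,1,1]}'
python3 -m crank '{"travel":[[-0.4,-0.03,-0.35],[-0.75,-0.06,-0.7],[-1.05,-0.08,-1.1],[-1.35,-0.11,-1.5],[-1.6,-0.13,-1.9]],"turn":[[0,0,0],[0,0,0],[0,0,0],[0,0,0],[0,0,0]],"gripper":[1,1,1,1,1]}'
```

```text
clock: 18.2
position: [0.5729, -0.0394, 0.1082]
tool_rot: [-3.141, 0.001, -3.064]
force: [6.5, -0.6, 0.3]
grip_width: -0.0
finger_force: 2.2
clock: 18.7
position: [0.5564, -0.0406, 0.0887]
tool_rot: [3.142, -0.001, -3.064]
force: [0.9, -0.3, 0.5]
grip_width: -0.0003
finger_force: 0.1
```

```bash
python3 - <<'E'
from workcell import bot
import cv2,numpy as np
a=bot.grab_frame("scene")["pixels"][170:330,215:355,::-1];b=bot.grab_frame("wrist")["pixels"][:,:,::-1]
a=cv2.resize(a,None,fx=3,fy=3);b=cv2.resize(b[200:480,200:440],None,fx=1.5,fy=1.5)
b=cv2.copyMakeBorder(b,0,480-b.shape[0],0,0,0);cv2.imwrite("pics/crop6.png",np.hstack([a,b]))
E
```

```text
(no output)
```

View pics/crop6.png

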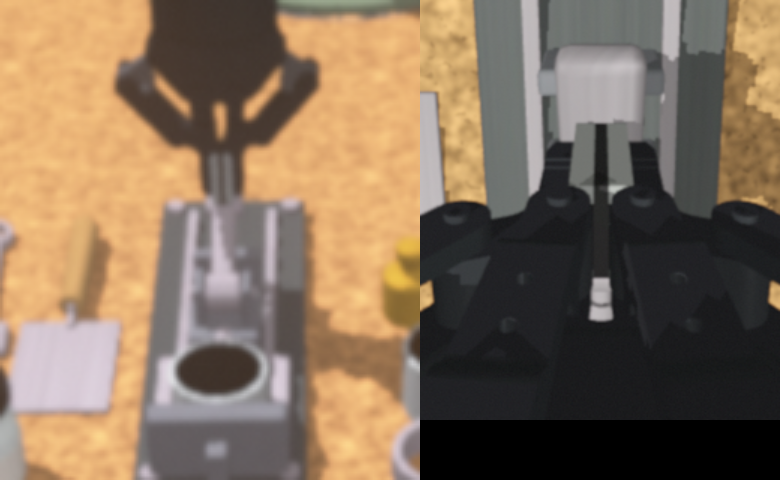

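The wrist view shows the lever end at (600,95), lying over the push plate whose edges show at (545,80) and (655,80). It appears to have snapped over. I'll follow lightly to z ≈ 0.067, still above the level lever's top at 0.061, and then withdraw.

```bash
python3 -m crank '{"travel":[[-0.2,-0.02,-0.4],[-0.4,-0.03,-0.8],[-0.6,-0.05,-1.3],[-0.7,-0.05,-1.8],[-0.8,-0.06,-2.2]],"turn":[[0,0,0],[0,0,0],[0,0,0],[0,0,0],[0,0,0]],"gripper":[1,1,1,1,1]}'
python3 -m crank '{"travel":[[0,0,3],[0,0,8],[0,0,12],[0,0,16],[0,0,18]],"turn":[[0,0,0],[0,0,0],[0,0,0],[0,0,0],[0,0,0]],"gripper":[1,1,1,1,1]}'
python3 -m crank '{"travel":[[-1,4.5,0],[-2,9,0],[-3,13.5,0],[-4,18,0],[-5,22.5,0]],"turn":[[0,0,0],[0,0,0],[0,0,0],[0,0,0],[0,0,0]],"gripper":[1,1,1,1,1]}'
python3 -m crank '{"travel":[[0,4,0],[0,8,0],[0,8,0],[0,8,0],[0,8,0]],"turn":[[0,0,0],[0,0,0],[0,0,0],[0,0,0],[0,0,0]],"gripper":[1,1,1,1,1]}'
python3 - <<'E'
from workcell import bot
from geo import *
t=bot.grab_frame("top");s=bot.grab_frame("scene")
b=cv2.resize(t["pixels"][175:350,260:440,::-1],None,fx=2.5,fy=2.5,interpolation=cv2.INTER_CUBIC)
a=cv2.resize(s["pixels"][205:345,230:330,::-1],None,fx=3.1,fy=3.1,interpolation=cv2.INTER_CUBIC)
H=max(a.shape[0],b.shape[0]);pad=lambda a:cv2.copyMakeBorder(a,0,H-a.shape[0],0,0,0)
cv2.imwrite("pics/crop7.png",np.hstack([pad(b),pad(a)]))
for n,x,z in(("lever level end",20.4-90,.061),("45 deg",20.4-60,.12),("tin home",97,.057)):print(n,(proj(t,[*wor(x,0),z])-[260,175])*2.5,(proj(s,[*wor(x,0),z])-[230,205])*3.1+[450,0])
E
```

```text
clock: 19.3
position: [0.5489, -0.0412, 0.0668]
tool_rot: [3.142, -0.0, -3.064]
force: [-0.3, -0.5, 0.0]
grip_width: 0.0003
finger_force: 0.0
clock: 19.8
position: [0.55, -0.0413, 0.2505]
tool_rot: [-3.141, 0.004, -3.064]
force: [0.2, 0.6, -0.4]
grip_width: -0.0002
finger_force: 0.0
clock: 20.3
position: [0.4984, 0.1855, 0.2472]
tool_rot: [3.142, 0.0, -3.064]
force: [0.3, 0.3, 0.1]
grip_width: 0.0002
finger_force: 0.0
clock: 20.8
position: [0.4993, 0.2628, 0.2471]
tool_rot: [-3.141, -0.0, -3.065]
force: [0.7, -0.5, 0.1]
grip_width: 0.0
finger_force: 0.0
lever level end [262.35861865 309.4777672 ] [634.78673406  99.79150825]
45 deg [264.94754723 258.71954524] [628.8626797   45.58134494]
tin home [245.17088587  79.06732304] [624.34828748 269.96570773]
```

View pics/crop7.png

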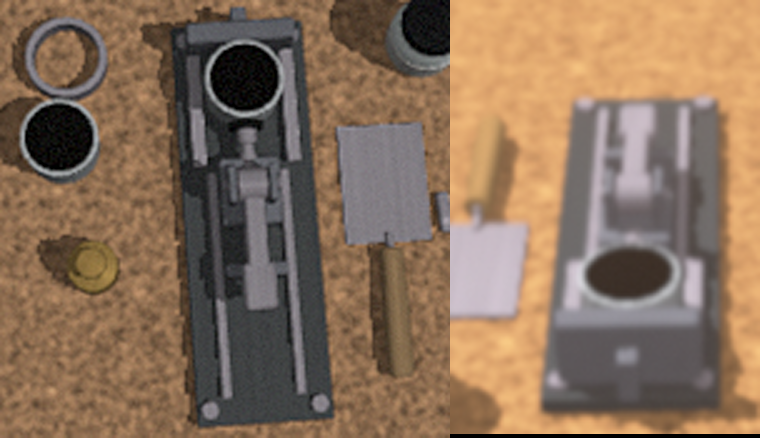

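The lever lies level: its end is at (262,308), against a prediction of (262,309). The tin is home at (244,78), with the pad bearing on it at (245,125), and the neighbouring items look undisturbed. The arm is clear of everything, so I'm handing in.

```bash
python3 -c "
from workcell import bot
print(bot.job_done())"
```

```text
the job is handed in; nothing more can be done
None
```

The tin is clamped against the end stop: the jaw was set at about 4 N of touch, the lever then snapped over and lies level on its stop, and the job was handed in at about 21 s with the arm clear and nothing else on the table touched.

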